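# Hang the lantern, then rock the angle gauge on the hand stone and hold

### The arm

A 6-joint arm with a two-finger parallel gripper is mounted at the origin on the work surface. World frame = base frame: x ahead of the robot, y to its left, z up, the work surface at z = 0. Lengths are in mm, angles in rad, forces in N, time in s.
With the tool pointing down it reaches from about 300 to 950 mm from the base axis. Payload 3.1 kg.
Tool frame: the origin (TCP) lies midway between the tips of the shut fingers; the grasp point (between the pads) lies 19 mm behind it; z points along the fingers, y is the line along which they close (so a half turn about z gives the same grasp; the last joint's range is limited). The gripper opens to 85 mm and grips with 20 to 120 N. Pads are 22 mm wide; open, the fingers measure 114 mm over their backs; the gripper's body (76 mm by 85 mm) begins 54 mm behind the grasp point. The pads swing forward as they close: fully open they stand 13 mm farther back than shut.
Start: joints at [-1.285, 0.308, 1.634, -0, 1.2, -0.07], TCP at [217.687, -585.871, 231.272] pointing down, gripper open.
Joint ranges: [-3.06, 3.06], [-0.79, 1.96], [0.05, 2.63], [-1.19, 4.34], [0.05, 2.64], [-2.94, 2.94]. Speed limits (rad/s): [2.79, 2.79, 3.14, 3.14, 3.14, 3.14].

### API

Orientations are given as a unit quaternion [x, y, z, w].
In Python, from cell import env gives the robot as it stands.
- The arm moves only by the tool jog_arm, never from a script. Its argument "targets" is one flat list of numbers, 7 for each row, row after row: the shift along the tool's x, y, z in units of 60 mm (1.0 is 60 mm), then the turn, a rotation vector about the tool's x, y, z in units of 6 degrees (1.0 is 6 degrees), then the finger opening in mm, from 0 to 85.4. In form: [tx, ty, tz, rx, ry, rz, hand, tx, ty, tz, rx, ry, rz, hand, ...]. A call has exactly 8 rows; each row is the pose to reach, as a shift and turn from the pose commanded when the call began, along the tool's axes at that moment; what a row does not reach only later rows make up. A row lasts 1/8 s, in which the tool goes at most 62.5 mm and 10.7 degrees, less where a joint would pass 70% of its speed; a pose out of reach is approached as far as the arm can. A call with a gripper value outside its range is refused whole. The fingers move at their own pace and stop on an object; the grip force is fixed at half the most. Time passes only in rows, so rows that repeat a pose let the fingers close, or fill a call up. It gives the time, the measured TCP pose, the force, the opening and the grip force at its end, in the units of the state.
- env.get_obs(): the state, without advancing time (a new reading comes with each control period).
- env.grab_frame(name): name is "scene" or "top" or "wrist"; returns a dict with "pixels" (420x560x3 uint8, red, green, blue), "mtx" (3x3 intrinsics, pixels), "R" (3x3) and "t" (3): a world point X has camera coordinates R X + t. Camera axes: x right, y down, z forward; pixel columns grow to the right and rows downward; lengths in mm; the calibration is good to about 2 mm. A picture is of the moment at which its call begins. There is no depth.
- env.close_job(): hands the job in; it is judged then, once.
The state is a dict: "clock": time; "joints": joint angles; "dq": joint speeds; "effort": joint torques, N m; "tcp_pos": TCP position; "tcp_rot": TCP orientation; "force": force on the tool from outside, world axes, zero at the start; "ft_torque": the same for the moment, N m; "finger_gap": finger opening in mm; "grasp_force": force on a finger pad.
Only numpy, scipy, OpenCV 4.12 (cv2) and the standard library are available. Lean on these libraries where they do the work, as an engineer would, in place of code of your own. Each camera call takes 0.05 s, during which the arm holds its last target. There are 200 camera calls.

### The job

Hang the lantern by its yellow handle over both prongs of the hook on the stand, so that it hangs free and lights the stone. Then take the angle gauge by its orange grip, stand it level and lengthwise on top of the domed stone, and rock it over on the stone until its swinging needle settles inside the red band on the dial. Finish while still holding it there, steady, dial upright and foot resting gently on the stone, for your colleague's photograph, and leave the stone and everything else where it lies.

Things in the scene. Friction and masses are not known exactly. Their poses are not given: they have to be found in the camera images.
- lamp_handle (a point): Lantern: black-capped cylinder 72 mm in diameter and 95 mm high with a pale diffuser, about 0.3 kg, and a stiff yellow bail handle standing over it. This point is the middle of the bail's straight top bar, 155 mm above the lantern's underside. The bar is 9 mm thick and runs along this point's y axis, straight for 80 mm; its legs stand 47 mm either side (z up).
- lamp: The same lantern; origin at the centre of its underside, axes as at lamp_handle. It stands upright on the bench at first.
- hook_mid (a point): Half-way along the two-prong hook, between the prongs and level with their axes, 215 mm above the bench. The prongs are level 8 mm bars along this point's x axis at y = -28 and +28 mm, from a cross plate at x = +58 mm to x = -55 mm, then turned up to tips at x = -67 mm, 24 mm above the axes. The open end looks to -x, roughly to the robot. A 9 mm bar laid on the prongs has its axis 8.5 mm above this point.
- stand: Steel retort stand that carries the hook, fixed; origin under its rod on the bench, axes as at hook_mid (hook_mid is at x = -80 mm, z = 215 mm; the rod is at x = y = 0 and ends 27 mm above the prongs' axes). Its base plate (140 x 100 x 16 mm) lies under the hook.
- gauge_grip (a point): Angle gauge: aluminium foot bar 120 (y) x 26 (x) x 14 mm, round black dial housing 84 mm across and 24 mm thick above it, on top an orange ribbed grip 40 mm (y) x 14 mm (x), from 102 to 146 mm above the underside; 0.31 kg. This point is the middle of the grip, 121 mm above the underside of the foot, over its middle. x points out of the dial face, y along the foot, z up.
- gauge: The same gauge; origin at the centre of the underside of its foot, axes as at gauge_grip. It stands upright on the bench at first, dial away from the robot.
- gauge_foot (a point): Centre of the underside of the gauge's foot.
- pointer (a joint): Reading of the gauge's black needle, a free pendulum that hangs plumb over the dial (rad; swings with a 0.3 s period, settles in 1 to 2 s). 0 when the foot is level; it equals the turn of the gauge about its own +x axis: positive when the +y end of the foot is the higher one. Scale lines every 5 degrees on the lower rim.
- mark (a joint): Where on the dial the red band is set (rad, same sense and zero as the needle's reading), between 0.18 and 0.34. It stays where it is set. The band is 7 degrees (0.122 rad) wide and this value is its middle; the needle is on it within 3.5 degrees.
- pointer_tip (a point): Tip of the needle, 34 mm from the pivot; the pivot is 56 mm above the underside of the foot.
- mark_mid (a point): Middle of the red band, 34 mm from the same pivot.
- stone: Hand stone: brown, loaf-shaped, 190 (y) x 104 (x) x 62 mm high, about 1.7 kg, loose, flat underside on the light table. Origin at the centre of the underside, z up. Its pecked top is a shallow dome of small uneven flats, true to 2 mm: height = 62 - y^2 / 260 - x^2 / 170 (mm). A foot turned by angle a about the stone's +x touches near y = -130 mm x tan(a).
- stone_crown (a point): Highest point of the stone, 62 mm above its underside.
- lightbox: Light table, fixed: aluminium frame with a white glowing top, 320 mm (x) x 380 mm (y) x 45 mm high; origin at the centre of its underside. The stone and three stone points lie on it.
- point0: Brown knapped stone point, 57 mm long, 7 mm thick, lying on the light table; leave it.
- point1: Dark knapped stone point, 47 mm long, lying on the light table; leave it.
- point2: Tan knapped stone point, 52 mm long, lying on the light table; leave it.
- cobble: Grey-green egg-shaped cobble 60 x 46 x 35 mm on the bench at the left; leave it.
- calipers: Steel calipers with a black readout, 165 mm long, lying on the bench at the left; leave them.
- brush: Brush 170 mm long lying on the bench at the left; leave it.
Things that resemble listed ones, but are neither listed nor needed, are in the scene too. What is shaped like the lamp but turquoise is not meant.

How it is judged (in metres and radians):
On the way, in this order (a step that is already met when the one before it is completed fails the run):
1. the lantern hangs by its handle on both prongs, let go (height (world z) of lamp_handle above 0.21 m and angle between lamp's own z axis and vertical below 0.2 rad and contact force between lamp and stand above 1.5 N and x of lamp_handle in the frame of stand between -0.14 and -0.02 m and distance between lamp_handle and hook_mid below 0.068 m and contact force between lamp and the fingers below 0.05 N and linear speed of lamp below 0.05 m/s), for 0.3 s.
2. the gauge, held, stands level and lengthwise on top of the stone (contact force between gauge and stone above 0.3 N and contact force between gauge and lightbox below 0.05 N and contact force between gauge and the fingers above 2 N and angle between the x axis of gauge and the x axis of stone, either way round below 0.26 rad and angle between gauge's own x axis and vertical between 1.466 and 1.676 rad and x of gauge_foot in the frame of stone between -0.03 and 0.03 m and z of gauge_foot in the frame of stone above 0.035 m and y of gauge_foot in the frame of stone between -0.08 and 0.08 m and angle between gauge's own z axis and vertical below 0.1 rad), for 0.2 s.
3. the gauge is rocked over the stone until the needle has settled inside the red band (contact force between gauge and stone above 0.3 N and contact force between gauge and lightbox below 0.05 N and contact force between gauge and the fingers above 2 N and angle between the x axis of gauge and the x axis of stone, either way round below 0.26 rad and angle between gauge's own x axis and vertical between 1.466 and 1.676 rad and x of gauge_foot in the frame of stone between -0.03 and 0.03 m and z of gauge_foot in the frame of stone above 0.035 m and y of gauge_foot in the frame of stone between -0.08 and 0.08 m and distance between pointer_tip and mark_mid below 0.0021 m and velocity of joint pointer between -0.3 and 0.3 rad/s and linear speed of gauge below 0.01 m/s), for 0.5 s.
At the end, for the whole second after the job is handed in: Lantern at rest on both prongs, let go; gauge in the fingers, foot touching only the stone (0.3-20 N), along it within 15 degrees, centre within 30 mm of its long middle line, dial upright within 6 degrees; needle at rest within 3.5 degrees of the red band's middle; stone moved under 20 mm (all of step 1 and all of step 3 and contact force between gauge and stone below 20 N and distance of stone from where it was at the start of the episode below 0.02 m); the arm keeps its last pose, push and grip.
It fails at once if the gauge is pushed hard on the stone (over 40 N) (contact force between gauge and stone above 40 N).
It fails at once if the stone is pushed 20 mm away (distance of stone from where it was at the start of the episode above 0.02 m).
It fails at once if a stone point, the cobble, the calipers or the brush is pushed 20 mm away (distance of any of point0, point1, point2, cobble, calipers, brush from where it was at the start of the episode above 0.02 m).
It also fails if it takes over 67 s, if anything falls off the work surface, if the arm or the gripper's body presses on something with over 40 N, if the wrist force passes 120 N, or if a joint passes its speed limit or range.

## Working session

There is one attempt and no reset: what is moved stays moved. The work goes in short steps, Python scripts to look and compute and a tool call to move; the robot and the scene stay as the last step left them, time stands still between calls to the robot, and variables do not carry over. Pictures are saved under pics/ and viewed, at most 10 in all, crops included, and the job is handed in when it is done.

Besides the shell and the picture viewer there is one more tool, called after "Request:" by a JSON object that holds its "fn" and its "kwargs", one argument or row to a line. jog_arm: Moves the arm, as the interface text tells. Its arguments: {"type":"object","properties":{"targets":{"type":"array"}},"required":["targets"]}

```bash
ls; mkdir -p pics; cat > h.py <<'E'
import numpy as np, cv2
from cell import env
from scipy.spatial.transform import Rotation as Ro
def grab(n,f=None):
    d=env.grab_frame(n)
    for k in('mtx','R','t'): d[k]=np.array(d[k],float)
    if f: cv2.imwrite('pics/'+f,cv2.cvtColor(d['pixels'],cv2.COLOR_RGB2BGR))
    return d
def ray(d,u,v):
    c=-d['R'].T@d['t']; r=d['R'].T@np.linalg.solve(d['mtx'],[u,v,1]); return c,r/np.linalg.norm(r)
def onz(d,u,v,z):
    c,r=ray(d,u,v); return c+r*(z-c[2])/r[2]
def tri(*a):
    A=np.zeros((3,3));b=np.zeros(3)
    for d,u,v in a:
        c,r=ray(d,u,v);P=np.eye(3)-np.outer(r,r);A+=P;b+=P@c
    return np.linalg.solve(A,b)
def proj(d,X):
    p=d['mtx']@(d['R']@np.array(X,float)+d['t']); return p[:2]/p[2]
E
python3 - <<'E'
from h import *
s=grab('scene','s0.png');t=grab('top','t0.png')
print(env.get_obs())
for d in(s,t): print(d['mtx'],-d['R'].T@d['t'],d['R'][2])
np.save('s0',s,allow_pickle=True);np.save('t0',t,allow_pickle=True)
E
```

```text
pics
{'clock': 0.1, 'joints': array([-1.28469968e+00,  3.08969403e-01,  1.63504151e+00,  8.22241191e-06,
        1.19971785e+00, -6.96997021e-02]), 'dq': array([-0.00041127, -0.00196398, -0.00324837,  0.00222306, -0.00051875,
        0.00021387]), 'effort': array([-5.72834488e-04, -4.16407835e+01, -2.77645004e+01, -4.56133648e-05,
        4.03662503e-03, -1.50552279e-05]), 'tcp_pos': array([ 217.47674911, -585.1481672 ,  230.13832356]), 'tcp_rot': array([ 9.84217511e-01,  1.76959740e-01, -1.11529492e-04, -1.06222573e-03]), 'force': array([-0.63017678, -0.32314664,  0.18180813]), 'ft_torque': array([ 0.03364782, -0.00282547, -0.0129299 ]), 'grasp_force': 0.0, 'finger_gap': 85.67244053388046}
[[516.3914008    0.         277.15405212]
 [  0.         516.3914008  212.80052098]
 [  0.           0.           1.        ]] [1092.76752494  119.20242975 1228.66835376] [-0.50239823 -0.12651123 -0.85533089]
[[450.72548812   0.         277.56791581]
 [  0.         450.72548812 210.99106476]
 [  0.           0.           1.        ]] [ 244.99244018  -40.07685146 1498.79859084] [ 0.16014785  0.00829875 -0.98705815]
```

View pics/s0.png

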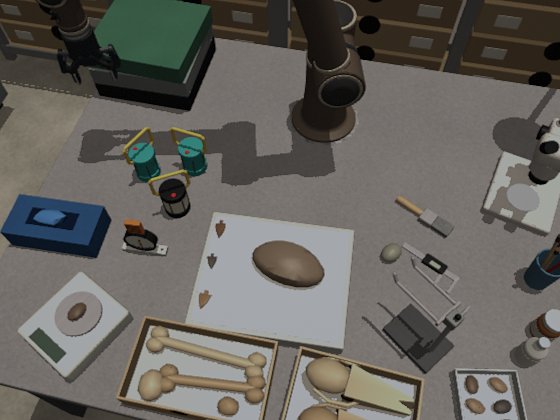

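View pics/t0.png

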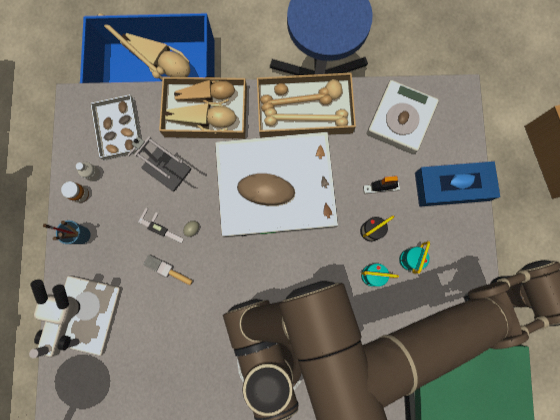

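Candidates for the lantern in the scene view: turquoise at (143,160), turquoise at (192,155) and black-capped at (174,197). In the top view these are (415,258), (378,274) and (375,228). I choose the black one. The gauge is at scene (140,238) / top (382,185), the stand at scene (425,315), and the stone at scene (288,263). I'll check this with one close-up montage.

```bash
python3 - <<'E'
from h import *
s=cv2.imread('pics/s0.png');t=cv2.imread('pics/t0.png')
def c(i,u,v,w=100,h=75): return cv2.resize(i[v:v+h,u:u+w],(400,300),interpolation=cv2.INTER_CUBIC)
cv2.imwrite('pics/m1.png',np.vstack([np.hstack([c(s,110,175),c(s,375,265)]),np.hstack([c(t,340,170),c(t,120,130)])]))
S=np.load('s0.npy',allow_pickle=True).item();T=np.load('t0.npy',allow_pickle=True).item()
# stone
for d,n in((S,'s'),(T,'t')):
    hsv=cv2.cvtColor(d['pixels'],cv2.COLOR_RGB2HSV)
    box=(200,230,150,70) if n=='s' else (228,165,80,45)
    x,y,w,h=box
    m=((hsv[...,2]<150)&(hsv[...,1]>50)).astype(np.uint8)
    k=np.zeros_like(m);k[y:y+h,x:x+w]=m[y:y+h,x:x+w]
    cs,_=cv2.findContours(k,0,2);cm=max(cs,key=cv2.contourArea)
    (u,v),ax,an=cv2.minAreaRect(cm);M=cv2.moments(cm)
    u,v=M['m10']/M['m00'],M['m01']/M['m00']
    P=cm[:,0,:].astype(float);_,ev=np.linalg.eigh(np.cov(P.T));e=ev[:,1]
    a=onz(d,*(np.array([u,v])+30*e),70);b=onz(d,*(np.array([u,v])-30*e),70)
    print(n,u,v,ax,onz(d,u,v,70),np.degrees(np.arctan2(*(a-b)[1::-1])))
    # light table corners
    m=((hsv[...,2]>170)&(hsv[...,1]<40)).astype(np.uint8)
    cs,_=cv2.findContours(m,0,2);
    cs=[q for q in cs if cv2.pointPolygonTest(cv2.convexHull(q),(u,v),False)>0]
    cm=max(cs,key=cv2.contourArea);r=cv2.boxPoints(cv2.minAreaRect(cm))
    print([onz(d,*p,45)[:2].round() for p in r])
E
```

```text
s 287.99679276915225 263.7324148990451 (73.1639633178711, 41.41006088256836) [549.9046979    7.20649658  70.        ] -91.55789755663172
[array([ 734., -190.]), array([ 435., -241.]), array([417., 154.]), array([709., 160.])]
t 265.72355555555555 189.26679365079363 (31.0, 56.0) [548.86796221   8.90404704  70.        ] 85.47087136454547
[array([721., 184.]), array([ 749., -205.]), array([ 431., -220.]), array([405., 155.])]
```

View pics/m1.png

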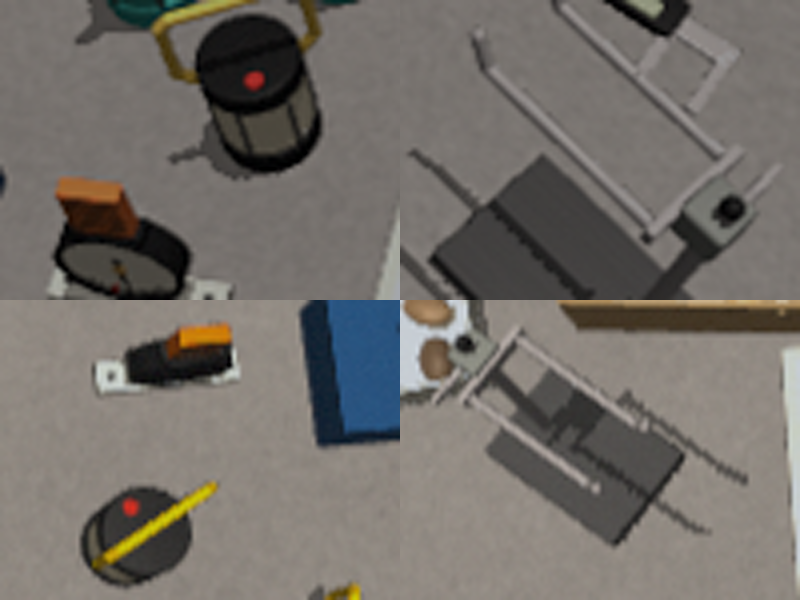

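The montage confirms it. The black lantern with a pale diffuser has its bail bar in the top view from (364,235) to (393,217). The gauge is next to it, with its orange grip on top. The hook prongs in the top view run from (137,155) to (169,177) and from (150,139) to (181,161), with the rod at about (136,141).

```bash
python3 - <<'E'
from h import *
S=np.load('s0.npy',allow_pickle=True).item();T=np.load('t0.npy',allow_pickle=True).item()
a1=tri((T,150.5,138.75),(S,437.5,322.5));b1=tri((T,180.75,161.25),(S,397.5,281.25))
a2=tri((T,137.5,155),(S,456,304));b2=tri((T,169.25,177),(S,415,266))
print('prongs',a1,b1,a2,b2)
# one-view: top at 219 
A1,B1,A2,B2=[onz(T,*p,z) for p,z in(((150.5,138.75),217),((180.75,161.25),230),((137.5,155),217),((169.25,177),230))]
print(A1,B1,A2,B2,[np.degrees(np.arctan2(*(p-q)[1::-1])) for p,q in((A1,B1),(A2,B2))], np.degrees(np.arctan2(*(A2-A1)[1::-1])))
rod=tri((T,120+(463-400)/4,130+45/4),(S,375+(732-400)/4,265+208/4));print('rod',rod)
def comp(d,lo,hi,box):
    hsv=cv2.cvtColor(d['pixels'],cv2.COLOR_RGB2HSV);m=cv2.inRange(hsv,lo,hi)
    x,y,w,h=box;k=np.zeros_like(m);k[y:y+h,x:x+w]=m[y:y+h,x:x+w]
    cs,_=cv2.findContours(k,0,1);c=max(cs,key=cv2.contourArea);return c
Y=((20,120,80),(35,255,255));O=((5,150,80),(18,255,255))
ct=comp(T,*Y,(355,205,45,40));r=cv2.minAreaRect(ct);print('bail top',r)
bp=cv2.boxPoints(r);print([onz(T,*p,155) for p in bp],onz(T,*r[0],157))
cs=comp(S,*Y,(140,160,60,40));print('scene bail',cv2.boundingRect(cs), cs[:,0].min(0),cs[:,0].max(0))
print(proj(S,onz(T,*r[0],155)))
for n,d,b in(('t',T,(360,165,50,35)),('s',S,(115,210,50,35))):
    c=comp(d,*O,b);r=cv2.minAreaRect(c);print('grip',n,r,cv2.boxPoints(r).tolist());print(onz(d,*r[0],130 if n=='s' else 146))
E
```

```text
prongs [679.16559309 344.78800322 213.88974364] [607.46718496 254.53536897 215.56168794] [630.19071406 380.78685013 213.33384824] [561.60600297 288.26043704 211.71010339]
[678.11803601 343.58554307 217.        ] [603.49480329 249.57939918 230.        ] [629.08632086 380.78158076 217.        ] [557.17936498 282.24450326 230.        ] [np.float64(51.557021684931875), np.float64(53.88008207769499)] 142.81561683127725
rod [666.11004717 380.91245161 232.92411283]
bail top ((378.2307434082031, 226.34613037109375), (3.605551242828369, 36.055511474609375), 56.3099365234375)
[array([ 385.45892175, -280.34381067,  155.        ]), array([ 443.97376526, -373.33424152,  155.        ]), array([ 434.74003716, -378.77766087,  155.        ]), array([ 376.34907548, -285.85661799,  155.        ])] [ 409.78929413 -329.00115253  157.        ]
scene bail (148, 169, 39, 15) [148 169] [186 183]
[171.13075077 174.56227558]
grip t ((389.26922607421875, 178.8461456298828), (5.295135498046875, 15.885405540466309), 78.69007110595703) [[380.9615478515625, 177.80767822265625], [396.5384521484375, 174.69229125976562], [397.576904296875, 179.88461303710938], [382.0, 183.0]]
[ 557.0890887  -373.19933653  146.        ]
grip s ((132.05386352539062, 222.5692596435547), (15.876444816589355, 4.8373541831970215), 7.125016689300537) [[123.87693786621094, 223.98463439941406], [124.47694396972656, 219.1846466064453], [140.2307891845703, 221.1538848876953], [139.6307830810547, 225.95387268066406]]
[ 553.11315666 -386.55663942  130.        ]
```

```bash
cat >> h.py <<'E'
def down(yaw,tilt=None):  # tool z down, tool x at yaw deg
    c,s=np.cos(np.radians(yaw)),np.sin(np.radians(yaw))
    return Ro.from_matrix(np.array([[c,s,0],[s,-c,0],[0,0,-1]]))
def plan(*wps):
    o=env.get_obs();p=np.array(o['tcp_pos']);R=Ro.from_quat(o['tcp_rot'])
    print('tcp',p.round(1),'xyaw',np.degrees(np.arctan2(*R.as_matrix()[1::-1,0])).round(1),'t',o['clock'],'gap',round(o['finger_gap'],1),'F',np.round(o['force'],1))
    for q,T in wps:
        T=down(T) if np.isscalar(T) else T
        print('tr',np.round(R.inv().apply(np.array(q)-p)/60,2),'rot',np.round(np.degrees((R.inv()*T).as_rotvec())/6,2))
E
python3 - <<'E'
from h import *
T=np.load('t0.npy',allow_pickle=True).item()
print(onz(T,415,258,100),onz(T,378,274,100))
plan(([410,-329,290],122.),([410,-329,330],71.),([410,-329,136],122.))
E
```

```text
[ 316.27524164 -448.8554718   100.        ] [ 269.70879811 -332.48057999  100.        ]
tcp [ 217.5 -585.1  230.1] xyaw 20.4 t 0.1 gap 85.7 F [-0.6 -0.3  0.2]
tr [ 4.5  -2.89 -0.99] rot [-1.000e-02 -2.000e-02 -1.694e+01]
tr [ 4.5  -2.89 -1.66] rot [-0.02 -0.01 -8.44]
tr [ 4.49 -2.88  1.58] rot [-1.000e-02 -2.000e-02 -1.694e+01]
```

Request:
{"fn": "jog_arm", "kwargs": {
  "targets": [0.8,-0.5,-1,-1e-09,0,-2,60,1.6,-1.0,-1,0,0,-4,60,2.4,-1.5,-1,0,0,-6,60,3.2,-2.0,-1,0,0,-8,60,4.0,-2.5,-1,0,0,-10,60,4.5,-2.9,-1,0,0,-12,60,4.5,-2.9,-1,0,0,-13.6,60,4.5,-2.9,-1,0,0,-15.2,60]
}}

```text
clock: 1.1
tcp_pos: [410.3, -327.6, 290.8]
tcp_rot: [0.596, 0.803, 0.0, -0.001]
force: [0.4, -0.0, 0.6]
finger_gap: 59.7
grasp_force: 0.0
```

```bash
python3 - <<'E'
from h import *
w=grab('wrist','w1.png');np.save('w1',w,allow_pickle=True)
hsv=cv2.cvtColor(w['pixels'],cv2.COLOR_RGB2HSV);m=cv2.inRange(hsv,(20,120,80),(35,255,255))
for c in cv2.findContours(m,0,1)[0]:
    if cv2.contourArea(c)>150:
        r=cv2.minAreaRect(c);b=cv2.boxPoints(r);e=sorted([(np.linalg.norm(b[i]-b[i-1]),i) for i in range(4)])
        i=e[0][1];j=e[1][1];p=(b[i]+b[i-1])/2;q=(b[j]+b[j-1])/2
        print(r,onz(w,*r[0],155).round(1),onz(w,*p,155).round(1),onz(w,*q,155).round(1))
plan(([410,-329,136],122.))
E
```

```text
((133.86001586914062, 273.02001953125), (56.85137939453125, 41.8607177734375), 81.8698959350586) [ 294. -442.  155.] [ 285.3 -413.2  155. ] [ 303.1 -472.4  155. ]
((280.2624816894531, 203.98867797851562), (108.65923309326172, 13.687695503234863), 74.2913589477539) [ 412.1 -332.2  155. ] [ 385.8 -290.2  155. ] [ 441.1 -378.6  155. ]
((137.30001831054688, 158.10000610351562), (36.049957275390625, 112.57707214355469), 18.43494987487793) [ 278.4 -328.5  155. ] [ 285.4 -279.5  155. ] [ 270.7 -382.6  155. ]
tcp [ 410.2 -327.9  290.7] xyaw 107.0 t 1.15 gap 60.1 F [ 0.8  0.5 -0.4]
tr [-0.02 -0.01  2.58] rot [-0.   -0.01 -2.5 ]
```

View pics/w1.png

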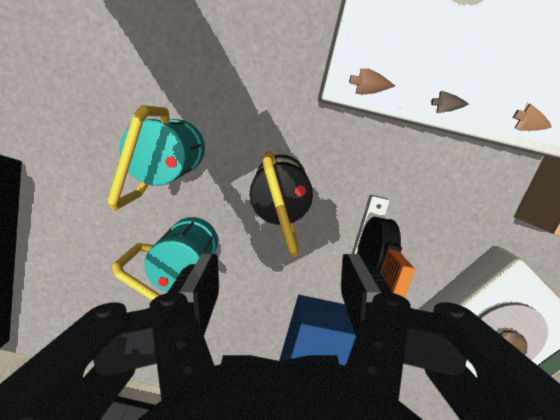

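The wrist view shows the black lantern's yellow bar from (268,156) to (295,252). The turquoise ones are well off to the left, at (160,150) and (185,250). Now I go down on the bar.

```bash
python3 - <<'E'
from h import *
plan(([412,-332,136],122.))
E
```

```text
tcp [ 410.2 -327.9  290.7] xyaw 107.0 t 1.15 gap 60.1 F [ 0.8  0.5 -0.4]
tr [-0.08  0.01  2.58] rot [-0.   -0.01 -2.5 ]
```

Request:
{"fn": "jog_arm", "kwargs": {
  "targets": [-0.08,0,0.5,0,0,-1.5,45,-0.08,0,1.1,0,0,-2.5,45,-0.08,0,1.7,0,0,-2.5,45,-0.08,0,2.2,0,0,-2.5,45,-0.08,0,2.5,0,0,-2.5,45,-0.08,0,2.6,0,0,-2.5,45,-0.08,0,2.6,0,0,-2.5,20,-0.08,0,2.6,0,0,-2.5,2]
}}

```text
clock: 2.15
tcp_pos: [412.4, -334.2, 136.6]
tcp_rot: [0.49, 0.872, -0.0, 0.001]
force: [0.4, -0.3, 0.5]
finger_gap: 9.4
grasp_force: 0.4
```

```bash
python3 - <<'E'
from h import *
a=np.radians(52.6);ux=np.array([np.cos(a),np.sin(a),0])
hm=np.array([617.,317,0])
plan(([412,-332,330],122.),([526,198,311],142.6))
E
```

```text
tcp [ 412.4 -334.2  136.6] xyaw 121.3 t 2.15 gap 9.4 F [ 0.4 -0.3  0.5]
tr [ 0.03  0.02 -3.22] rot [ 0.01  0.02 -0.11]
tr [ 6.59  6.23 -2.92] rot [ 0.    0.03 -3.55]
```

Request:
{"fn": "jog_arm", "kwargs": {
  "targets": [0,0,0,0,0,0,0,0,0,0,0,0,0,0,0,0,-0.2,0,0,0,0,0,0,-0.6,0,0,0,0,0,0,-1.2,0,0,0,0,0,0,-2,0,0,0,0,0,0,-2.7,0,0,0,0,0,0,-3,0,0,0,0]
}}

```text
clock: 3.15
tcp_pos: [412.1, -333.9, 318.1]
tcp_rot: [0.49, 0.872, -0.001, 0.002]
force: [0.4, -0.0, -2.7]
finger_gap: 6.5
grasp_force: 58.5
```

```bash
python3 - <<'E'
from h import *
w=grab('wrist','w2.png');print(env.get_obs()['force'],env.get_obs()['grasp_force'])
plan(([526,198,311],142.6),([470,-60,320],132.))
E
```

```text
[ 0.11331077 -0.04824906 -1.26612136] 58.52851688861847
tcp [ 412.5 -334.2  319.4] xyaw 121.3 t 3.2 gap 6.8 F [ 0.1 -0.  -1.3]
tr [6.59 6.23 0.11] rot [ 0.    0.05 -3.55]
tr [ 3.41  3.2  -0.02] rot [ 0.01  0.05 -1.78]
```

Request:
{"fn": "jog_arm", "kwargs": {
  "targets": [0.25,0.24,0,0,0,0,0,0.8,0.75,0,0,0,-0.3,0,1.4,1.3,0,0,0,-0.7,0,2.0,1.9,0,0,0,-1.0,0,2.6,2.5,0,0,0,-1.4,0,3.2,3.05,0,0,0,-1.8,0,3.8,3.6,0,0,0,-2.2,0,4.4,4.15,0,0,0,-2.5,0]
}}

```text
clock: 4.2
tcp_pos: [484.7, 24.5, 312.1]
tcp_rot: [0.371, 0.929, -0.001, -0.003]
force: [1.3, 0.4, -2.9]
finger_gap: 7.2
grasp_force: 58.5
```

```bash
python3 - <<'E'
from h import *
plan(([526,198,300],142.6),([526,198,237],142.6))
E
```

```text
tcp [484.7  24.5 312.1] xyaw 136.4 t 4.2 gap 7.2 F [ 1.3  0.4 -2.9]
tr [1.49 2.57 0.2 ] rot [-0.03 -0.05 -1.03]
tr [1.49 2.57 1.25] rot [-0.03 -0.05 -1.03]
```

Request:
{"fn": "jog_arm", "kwargs": {
  "targets": [0.35,0.6,0,0,0,-0.3,0,0.7,1.2,0,0,0,-0.6,0,1.05,1.8,0.1,0,0,-0.9,0,1.35,2.3,0.4,0,0,-1,0,1.49,2.57,0.8,0,0,-1,0,1.49,2.57,1.1,0,0,-1,0,1.49,2.57,1.15,0,0,-1,0,1.49,2.57,1.15,0,0,-1,0]
}}

```text
clock: 5.2
tcp_pos: [528.3, 194.1, 245.9]
tcp_rot: [0.323, 0.946, -0.0, -0.0]
force: [0.4, -0.5, -2.4]
finger_gap: 7.0
grasp_force: 58.5
```

```bash
python3 - <<'E'
from h import *
w=grab('wrist');s=grab('scene');t=grab('top')
np.save('s1',s,allow_pickle=True)
def up(d,u,v,w=133,h=100): 
    i=cv2.cvtColor(d['pixels'],cv2.COLOR_RGB2BGR);return cv2.resize(i[v:v+h,u:u+w],(400,300),interpolation=cv2.INTER_CUBIC)
cv2.imwrite('pics/m2.png',np.vstack([np.hstack([cv2.resize(cv2.cvtColor(w['pixels'],cv2.COLOR_RGB2BGR),(400,300)),up(s,350,225)]),np.hstack([up(t,110,120),up(t,110,120)])]))
hm=np.array([617.,317]);print('hm wrist',proj(w,[617,317,215]))
plan(([617,317,237],142.6))
E
```

```text
hm wrist [535.10513849 235.26568164]
tcp [529.5 194.5 247.6] xyaw 142.3 t 5.35 gap 6.9 F [-0.8  0.2 -2.6]
tr [0.1  2.51 0.18] rot [ 0.02  0.01 -0.06]
```

View pics/m2.png

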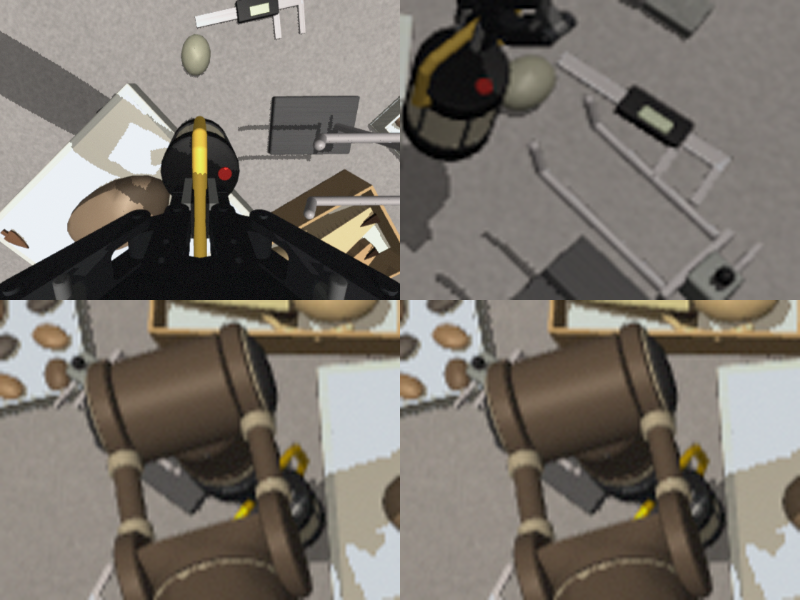

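The wrist view shows the lantern hanging straight, with the bar at column 200 of the tile. The two prong tips are at full-frame pixels (448,203) and (435,290), and the prongs run parallel to the closing direction. I'll work out the lateral offset from the tips.

```bash
python3 - <<'E'
from h import *
w=grab('wrist')
p=onz(w,448,203,239);q=onz(w,435,290,239);print(p,q,np.linalg.norm(p-q))
m=(p+q)/2;yd=(p-q)/np.linalg.norm(p-q);ax=np.degrees(np.arctan2(yd[1],yd[0]))-90;print('hook yaw',ax)
a=np.radians(52.6);u=np.array([np.cos(a),np.sin(a),0]);print('hm est',m+67*u)
hsv=cv2.cvtColor(w['pixels'],cv2.COLOR_RGB2HSV);k=cv2.inRange(hsv,(20,120,60),(35,255,255))
c=max(cv2.findContours(k,0,1)[0],key=cv2.contourArea);print(cv2.boundingRect(c))
o=env.get_obs();R=Ro.from_quat(o['tcp_rot']);z=o['tcp_pos'][2]+19
for v in(168,357): 
    X=onz(w,280,v,z);print('bar end in tool',R.inv().apply(X-o['tcp_pos']))
for X in (m+67*u,np.array([617,317,0])): print('hm in tool',R.inv().apply(X-o['tcp_pos']))
E
```

```text
[556.90649897 280.09329719 239.        ] [596.22160697 250.27542597 239.        ] 49.34352197763911
hook yaw 52.822123584238
hm est [617.25823423 318.41014115 239.        ]
(268, 163, 23, 198)
bar end in tool [ 5.25980404e+01 -1.58472333e-02 -1.90754096e+01]
bar end in tool [-38.39242037   0.07043976 -18.94493807]
hm in tool [  6.40502342 151.64153188   8.9005176 ]
hm in tool [  6.08869282 149.91504073 247.89837187]
```

Request:
{"fn": "jog_arm", "kwargs": {
  "targets": [0.07,0,0.13,0,0,0,0,0.07,0.3,0.13,0,0,0,0,0.07,0.7,0.13,0,0,0,0,0.07,1.1,0.13,0,0,0,0,0.07,1.5,0.13,0,0,0,0,0.07,1.9,0.13,0,0,0,0,0.07,2.2,0.13,0,0,0,0,0.07,2.37,0.13,0,0,0,0]
}}

```text
clock: 6.4
tcp_pos: [613.1, 311.8, 238.0]
tcp_rot: [0.322, 0.947, 0.0, 0.0]
force: [0.7, 0.1, -2.8]
finger_gap: 7.2
grasp_force: 58.6
```

```bash
python3 - <<'E'
from h import *
w=grab('wrist');s=grab('scene')
i=cv2.cvtColor(s['pixels'],cv2.COLOR_RGB2BGR)[245:345,370:503]
cv2.imwrite('pics/m3.png',np.hstack([cv2.resize(cv2.cvtColor(w['pixels'],cv2.COLOR_RGB2BGR),(400,300)),cv2.resize(i,(400,300),interpolation=cv2.INTER_CUBIC)]))
plan(([0,0,204.5],142.6))
E
```

```text
tcp [612.9 311.4 238. ] xyaw 142.4 t 6.5 gap 6.6 F [-0.  -0.7 -2.5]
tr [  4.92 -10.35   0.55] rot [ 0.   -0.   -0.04]
```

View pics/m3.png

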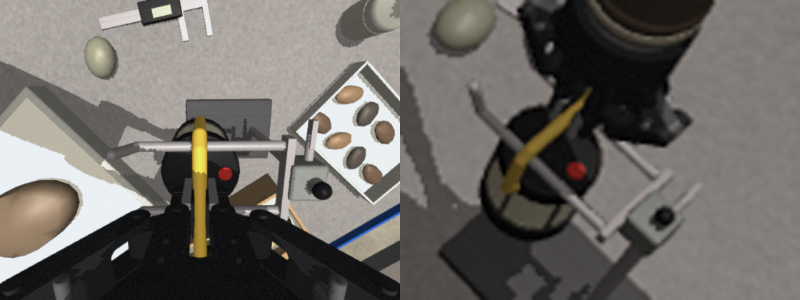

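The bar sits over both prongs with its legs outside them; the far prong is at tile row 147 and the bail end at row 120. Now I lower it.

Request:
{"fn": "jog_arm", "kwargs": {
  "targets": [0,0,0.15,0,0,0,0,0,0,0.3,0,0,0,0,0,0,0.42,0,0,0,0,0,0,0.5,0,0,0,0,0,0,0.54,0,0,0,0,0,0,0.56,0,0,0,0,0,0,0.56,0,0,0,0,0,0,0.56,0,0,0,0]
}}

```text
clock: 7.5
tcp_pos: [612.6, 310.2, 205.3]
tcp_rot: [0.323, 0.946, 0.0, 0.0]
force: [1.0, 0.3, -2.5]
finger_gap: 7.0
grasp_force: 58.7
```

Request:
{"fn": "jog_arm", "kwargs": {
  "targets": [0,0,0.02,0,0,0,0,0,0,0.04,0,0,0,0,0,0,0.04,0,0,0,0,0,0,0.04,0,0,0,8,0,0,0.04,0,0,0,14,0,0,0.04,0,0,0,24,0,0,0.04,0,0,0,34,0,0,0.04,0,0,0,34]
}}

```text
clock: 8.5
tcp_pos: [612.3, 310.0, 202.1]
tcp_rot: [0.323, 0.946, -0.0, -0.0]
force: [-0.0, 0.7, 0.5]
finger_gap: 33.8
grasp_force: 0.0
```

Request:
{"fn": "jog_arm", "kwargs": {
  "targets": [0,0,-0.1,0,0,0,34,0,0,-0.3,0,0,0,34,0,0,-0.6,0,0,0,34,0,0,-1.0,0,0,0,34,0,0,-1.5,0,0,0,34,0,0,-2,0,0,0,34,0,0,-2.4,0,0,0,34,0,0,-2.4,0,0,0,34]
}}

```text
clock: 9.5
tcp_pos: [613.9, 310.8, 351.4]
tcp_rot: [0.323, 0.946, 0.003, 0.003]
force: [1.0, 0.4, 1.2]
finger_gap: 33.9
grasp_force: 0.0
```

```bash
python3 - <<'E'
from h import *
w=grab('wrist');s=grab('scene');np.save('s2',s,allow_pickle=True)
i=cv2.cvtColor(s['pixels'],cv2.COLOR_RGB2BGR)[245:345,370:503]
j=cv2.cvtColor(s['pixels'],cv2.COLOR_RGB2BGR)[195:270,100:200]
cv2.imwrite('pics/m4.png',np.vstack([np.hstack([cv2.resize(cv2.cvtColor(w['pixels'],cv2.COLOR_RGB2BGR),(400,300)),cv2.resize(i,(400,300),interpolation=cv2.INTER_CUBIC)]),cv2.resize(j,(800,600),interpolation=cv2.INTER_CUBIC)[150:450]]))
plan(([555,-376,330],-90.),([555,-376,330],90.))
E
```

```text
tcp [612.3 310.  346.9] xyaw 142.3 t 9.6 gap 33.9 F [-0.   0.2  0.2]
tr [-6.23 -9.63  0.28] rot [-0.000e+00  1.000e-02 -2.128e+01]
tr [-6.23 -9.63  0.28] rot [0.01 0.   8.72]
```

View pics/m4.png

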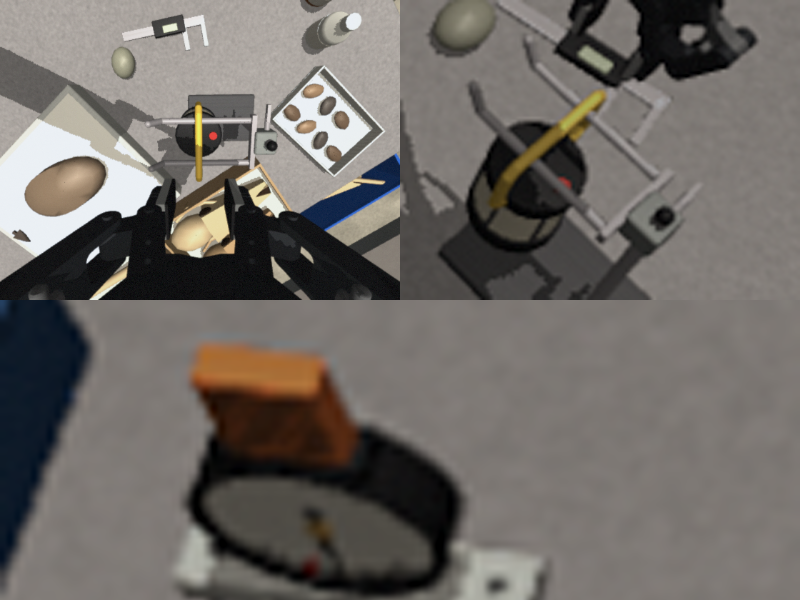

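The lantern hangs on both prongs, free of the fingers: the bar crosses both prongs in both tiles, and the force is about 0. The dial's red spot sits lower left of the needle. Next is the gauge.

Request:
{"fn": "jog_arm", "kwargs": {
  "targets": [-0.2,-0.3,0,0,0,0.5,60,-0.7,-1.1,0,0,0,1.5,60,-1.3,-2.0,0,0,0,2.5,60,-1.9,-2.9,0,0,0,3.5,60,-2.5,-3.8,0,0,0,4.5,60,-3.1,-4.7,0,0,0,5.5,60,-3.7,-5.6,0,0,0,6.5,60,-4.3,-6.5,0,0,0,7.5,60]
}}

```text
clock: 10.6
tcp_pos: [577.2, -144.8, 345.0]
tcp_rot: [0.663, 0.749, -0.001, -0.001]
force: [1.8, 0.1, 0.3]
finger_gap: 60.2
grasp_force: 0.0
```

```bash
python3 - <<'E'
from h import *
plan(([556,-445,300],90.))
E
```

```text
tcp [ 577.2 -144.8  345. ] xyaw 97.0 t 10.6 gap 60.2 F [1.8 0.1 0.3]
tr [-4.92 -0.96  0.75] rot [-0.02 -0.    1.16]
```

Request:
{"fn": "jog_arm", "kwargs": {
  "targets": [-0.9,-0.2,0.1,0,0,0.3,60,-1.8,-0.4,0.3,0,0,0.6,60,-2.6,-0.5,0.4,0,0,0.9,60,-3.4,-0.7,0.5,0,0,1.16,60,-4.2,-0.85,0.65,0,0,1.16,60,-4.8,-0.96,0.75,0,0,1.16,60,-4.9,-0.96,0.75,0,0,1.16,60,-4.9,-0.96,0.75,0,0,1.16,60]
}}

```text
clock: 11.6
tcp_pos: [558.4, -440.9, 300.3]
tcp_rot: [0.706, 0.709, 0.0, -0.001]
force: [0.1, 0.1, 0.6]
finger_gap: 59.9
grasp_force: 0.0
```

```bash
python3 - <<'E'
from h import *
w=grab('wrist','w5.png')
hsv=cv2.cvtColor(w['pixels'],cv2.COLOR_RGB2HSV)
m=cv2.inRange(hsv,(5,150,60),(18,255,255))
c=max(cv2.findContours(m,0,1)[0],key=cv2.contourArea);print('grip',cv2.minAreaRect(c),cv2.boundingRect(c))
# bright top face only
m2=cv2.inRange(hsv,(5,150,170),(18,255,255));c=max(cv2.findContours(m2,0,1)[0],key=cv2.contourArea)
r=cv2.minAreaRect(c);b=cv2.boxPoints(r);X=np.array([onz(w,*p,146) for p in b]);print(r,X.round(1),X.mean(0))
L=max([X[i]-X[i-1] for i in range(4)],key=np.linalg.norm);print('dir',np.degrees(np.arctan2(L[1],L[0])))
plan(([556,-376,107],90.))
E
```

```text
grip ((281.1017761230469, 130.02655029296875), (44.76728439331055, 16.297157287597656), 86.18592071533203) (272, 108, 19, 45)
((280.94696044921875, 129.70355224609375), (43.43690490722656, 14.434622764587402), 86.18592071533203) [[ 551.  -361.1  146. ]
 [ 564.1 -360.2  146. ]
 [ 567.2 -399.   146. ]
 [ 553.7 -400.   146. ]] [ 558.99437745 -380.0776079   146.        ]
dir 93.92728357716516
tcp [ 559.  -440.2  300.9] xyaw 90.3 t 11.65 gap 59.9 F [0.3 0.8 0.4]
tr [ 1.07 -0.04  3.23] rot [-0.01 -0.01  0.06]
```

View pics/w5.png

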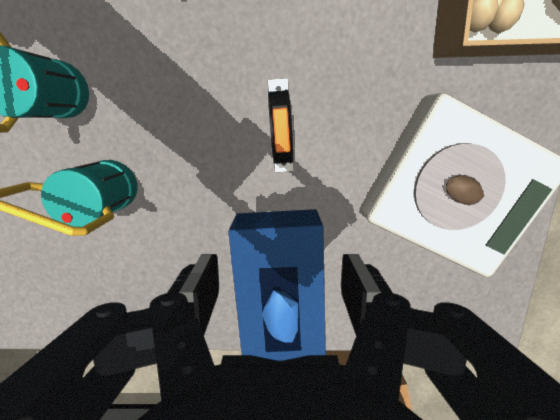

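The wrist view shows the orange grip at (281,130) with the foot ends at (279,85) and (284,168), so the foot's yaw is about 94°. The grip centre is at (559,-380).

```bash
python3 - <<'E'
from h import *
plan(([559,-380,106],93.9))
E
```

```text
tcp [ 559.  -440.2  300.9] xyaw 90.3 t 11.65 gap 59.9 F [0.3 0.8 0.4]
tr [1.   0.01 3.25] rot [-0.01 -0.01 -0.59]
```

Request:
{"fn": "jog_arm", "kwargs": {
  "targets": [0.5,0,0.3,0,0,-0.3,50,1,0,0.8,0,0,-0.6,50,1,0,1.5,0,0,-0.6,50,1,0,2.2,0,0,-0.6,50,1,0,2.8,0,0,-0.6,50,1,0,3.15,0,0,-0.6,50,1,0,3.25,0,0,-0.6,50,1,0,3.25,0,0,-0.6,30]
}}

```text
clock: 12.65
tcp_pos: [559.9, -381.0, 107.5]
tcp_rot: [0.682, 0.731, 0.0, 0.001]
force: [0.5, 0.5, -0.4]
finger_gap: 32.9
grasp_force: 0.0
```

Request:
{"fn": "jog_arm", "kwargs": {
  "targets": [0,0,0,0,0,0,20,0,0,0,0,0,0,10,0,0,0,0,0,0,0,0,0,0,0,0,0,0,0,0,-0.1,0,0,0,0,0,0,-0.4,0,0,0,0,0,0,-0.9,0,0,0,0,0,0,-1.5,0,0,0,0]
}}

```text
clock: 13.65
tcp_pos: [558.5, -380.3, 196.6]
tcp_rot: [0.682, 0.731, -0.0, -0.001]
force: [0.5, -0.3, -2.3]
finger_gap: 13.4
grasp_force: 58.5
```

```bash
python3 - <<'E'
from h import *
print(env.get_obs()['grasp_force'])
# show pose: gauge in front of scene camera, dial tilted toward it by 35deg about world y
Y=Ro.from_euler('y',-40,degrees=True)*down(90.)
plan(([700,-60,430],90.),([700,-60,430],Y))
print(Y.as_matrix()[:,1],Y.as_matrix()[:,2])
E
```

```text
58.473451137542725
tcp [ 558.5 -380.3  196.6] xyaw 94.0 t 13.65 gap 13.4 F [ 0.5 -0.3 -2.3]
tr [ 5.17  2.72 -3.89] rot [-0.02 -0.02  0.66]
tr [ 5.17  2.72 -3.89] rot [-6.68 -0.25  0.63]
[0.76604444 0.         0.64278761] [ 0.64278761  0.         -0.76604444]
```

Request:
{"fn": "jog_arm", "kwargs": {
  "targets": [0.1,0,-0.6,0,0,0,0,0.4,0.2,-1.2,-0.5,0,0,0,1,0.5,-1.8,-1.2,0,0,0,1.7,0.9,-2.4,-2,0,0.2,0,2.4,1.3,-2.9,-3,0,0.4,0,3.1,1.7,-3.4,-4,0,0.6,0,3.8,2.1,-3.8,-5,0,0.6,0,4.4,2.4,-3.9,-5.9,0,0.6,0]
}}

```text
clock: 14.65
tcp_pos: [685.0, -105.8, 434.2]
tcp_rot: [0.671, 0.675, 0.224, 0.21]
force: [0.5, -0.1, -2.9]
finger_gap: 13.3
grasp_force: 58.7
```

Request:
{"fn": "jog_arm", "kwargs": {
  "targets": [0.4,0.15,0,-0.5,0,0,0,0.7,0.2,0,-0.8,0,0,0,0.7,0.2,0,-0.8,0,0,0,0.7,0.2,0,-0.8,0,0,0,0.7,0.2,0,-0.8,0,0,0,0.7,0.2,0,-0.8,0,0,0,0.7,0.2,0,-0.8,0,0,0,0.7,0.2,0,-0.8,0,0,0]
}}

```text
clock: 15.65
tcp_pos: [693.9, -65.9, 438.1]
tcp_rot: [0.663, 0.665, 0.25, 0.235]
force: [-0.4, -0.6, -3.7]
finger_gap: 13.5
grasp_force: 58.7
```

```bash
python3 - <<'E'
from h import *
s=grab('scene','s6.png');np.save('s6',s,allow_pickle=True)
o=env.get_obs();R=Ro.from_quat(o['tcp_rot']);plan();print(R.as_matrix())
# gauge local (y=tool x, x=tool y, z=-tool z); foot at tool z = 106
c=o['tcp_pos']+R.apply([0,12,106-56]);u,v=proj(s,c);print(u,v)
u,v=int(u),int(v);i=cv2.cvtColor(s['pixels'],cv2.COLOR_RGB2BGR)[v-50:v+50,u-66:u+67]
cv2.imwrite('pics/s6c.png',cv2.resize(i,(798,600),interpolation=cv2.INTER_CUBIC));print(u-66,v-50)
E
```

```text
tcp [693.9 -65.8 438.1] xyaw 90.6 t 15.7 gap 13.5 F [-0.3  0.  -2.8]
[[-0.01012591  0.76425482  0.64483489]
 [ 0.99977054 -0.00443601  0.02095704]
 [ 0.01887701  0.64489913 -0.76403453]]
226.3436140915178 265.5884304981637
160 215
```

View pics/s6c.png

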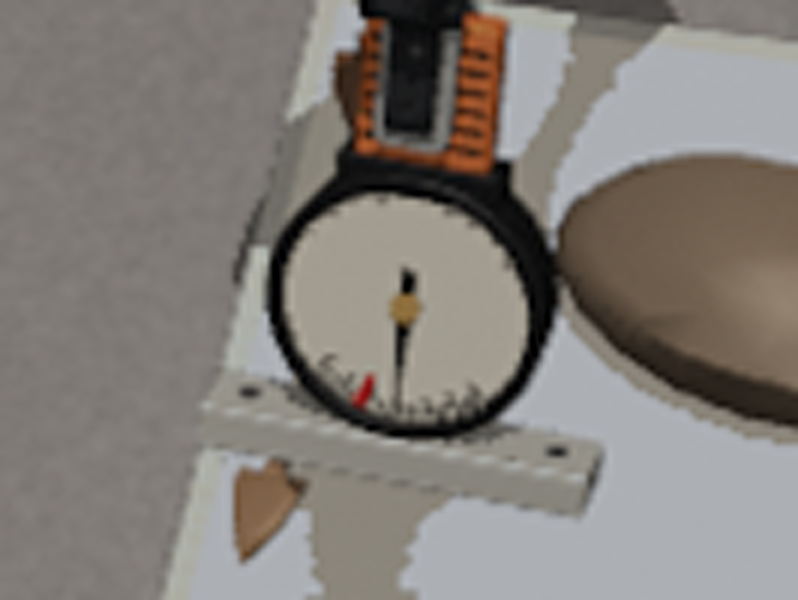

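The dial is clear: hub at crop (405,308), needle tip at (398,410), red band at (364,392), foot end dots at (249,392) and (557,452).

```bash
python3 - <<'E'
from h import *
s=np.load('s6.npy',allow_pickle=True).item()
o=env.get_obs();R=Ro.from_quat(o['tcp_rot']).as_matrix();p=o['tcp_pos']
G=np.array([R[:,1],R[:,0],-R[:,2]]) # gauge axes rows x,y,z
def loc(u,v,x):
    c,r=ray(s,u,v);n=R[:,1];P=p+n*x
    X=c+r*(n@(P-c))/(n@r);l=G@(X-p);return l[1:]
f=lambda a,b:(160+(a+.5)/6-.5,215+(b+.5)/6-.5)
h=loc(*f(405,308),13);n=loc(*f(398,410),13)
I=s['pixels'].astype(float);red=np.clip(I[...,0]-np.maximum(I[...,1],I[...,2])-40,0,None)
k=np.zeros_like(red);k[272:287,212:232]=red[272:287,212:232]
print((k>0).sum());v,u=np.mgrid[:420,:560];ru,rv=(u*k).sum()/k.sum(),(v*k).sum()/k.sum()
print('red crop',(ru-160)*6,(rv-215)*6)
r=loc(ru,rv,13)
for nm,q in(('needle',n),('red',r)):
    d=q-h;print(nm,d,np.linalg.norm(d),np.arctan2(-d[0],-d[1]))
a=loc(*f(249,392),0);b=loc(*f(557,452),0);d=b-a;print('foot',d,np.arctan2(d[1],d[0]),'foot centre y',(a+b)/2,'hub',h)
print('plumb',np.arctan2(R[2,0],-R[2,2]))
plan(([549,8,190],87.))
E
```

```text
13
red crop 361.37967914438497 389.6470588235294
needle [  0.74980353 -33.14463421] 33.15311421443396 -0.022618311566657057
red [-10.03458149 -29.50337379] 31.163149566179015 0.3278428480168562
foot [9.60824516e+01 1.51536754e-02] 0.0001577153267941765 foot centre y [  0.76404225 -93.56695858] hub [  1.62050441 -49.86739305]
plumb 0.024701990444755642
tcp [693.9 -65.8 438.1] xyaw 90.6 t 15.7 gap 13.5 F [-0.3  0.  -2.8]
tr [ 1.18 -4.52  1.63] rot [ 6.69 -0.38  0.51]
```

The band's middle reads about 0.33 rad and the foot is parallel to the tool's x axis. Next is above the stone, level.

```bash
python3 - <<'E'
from h import *
plan(([549.5,8,255],87.))
E
```

```text
tcp [693.9 -65.8 438.1] xyaw 90.6 t 15.7 gap 13.5 F [-0.3  0.  -2.8]
tr [ 1.2  -3.81  0.81] rot [ 6.69 -0.38  0.51]
```

Request:
{"fn": "jog_arm", "kwargs": {
  "targets": [0.1,-0.4,0.1,0.7,0,0,0,0.3,-1.0,0.2,1.7,-0.1,0.1,0,0.5,-1.6,0.3,2.8,-0.2,0.2,0,0.7,-2.2,0.45,3.9,-0.2,0.3,0,0.9,-2.8,0.6,5.0,-0.3,0.4,0,1.1,-3.4,0.7,6.0,-0.35,0.45,0,1.2,-3.75,0.8,6.6,-0.38,0.5,0,1.2,-3.81,0.81,6.69,-0.38,0.51,0]
}}

```text
clock: 16.7
tcp_pos: [549.8, 8.7, 253.6]
tcp_rot: [0.725, 0.689, -0.0, -0.001]
force: [0.4, 0.2, -2.6]
finger_gap: 13.6
grasp_force: 58.8
```

```bash
python3 - <<'E'
from h import *
w=grab('wrist');s=grab('scene')
plan(([549.5,8,218],87.))
np.save('w7',w,allow_pickle=True)
i=cv2.cvtColor(s['pixels'],cv2.COLOR_RGB2BGR)[190:290,220:353]
cv2.imwrite('pics/m7.png',np.hstack([cv2.resize(cv2.cvtColor(w['pixels'],cv2.COLOR_RGB2BGR),(400,300)),cv2.resize(i,(400,300),interpolation=cv2.INTER_CUBIC)]))
E
```

```text
tcp [550.8   8.1 255.3] xyaw 87.0 t 16.8 gap 13.2 F [-0.1  0.1 -3.6]
tr [-0.   -0.02  0.62] rot [ 0.02 -0.    0.  ]
```

Request:
{"fn": "jog_arm", "kwargs": {
  "targets": [0,0,0.15,0,0,0,0,0,0,0.3,0,0,0,0,0,0,0.42,0,0,0,0,0,0,0.5,0,0,0,0,0,0,0.56,0,0,0,0,0,0,0.58,0,0,0,0,0,0,0.6,0,0,0,0,0,0,0.6,0,0,0,0]
}}

```text
clock: 17.8
tcp_pos: [550.0, 8.4, 219.1]
tcp_rot: [0.725, 0.688, 0.0, -0.0]
force: [-0.6, -0.4, -3.1]
finger_gap: 13.4
grasp_force: 58.8
```

Request:
{"fn": "jog_arm", "kwargs": {
  "targets": [0,0,0.01,0,0,0,0,0,0,0.02,0,0,0,0,0,0,0.03,0,0,0,0,0,0,0.03,0,0,0,0,0,0,0.03,0,0,0,0,0,0,0.03,0,0,0,0,0,0,0.03,0,0,0,0,0,0,0.03,0,0,0,0]
}}

```text
clock: 18.8
tcp_pos: [549.8, 8.3, 217.2]
tcp_rot: [0.725, 0.688, -0.0, -0.0]
force: [-0.0, 0.0, -3.9]
finger_gap: 13.1
grasp_force: 58.8
```

Request:
{"fn": "jog_arm", "kwargs": {
  "targets": [0,0,0.01,0,0,0,0,0,0,0.02,0,0,0,0,0,0,0.03,0,0,0,0,0,0,0.03,0,0,0,0,0,0,0.03,0,0,0,0,0,0,0.03,0,0,0,0,0,0,0.03,0,0,0,0,0,0,0.03,0,0,0,0]
}}

```text
clock: 19.8
tcp_pos: [549.9, 8.4, 215.4]
tcp_rot: [0.725, 0.688, 0.0, -0.0]
force: [-0.5, -0.5, -2.1]
finger_gap: 13.6
grasp_force: 58.8
```

Request:
{"fn": "jog_arm", "kwargs": {
  "targets": [0,0,0.01,0,0,0,0,0,0,0.02,0,0,0,0,0,0,0.03,0,0,0,0,0,0,0.03,0,0,0,0,0,0,0.03,0,0,0,0,0,0,0.03,0,0,0,0,0,0,0.03,0,0,0,0,0,0,0.03,0,0,0,0]
}}

```text
clock: 20.8
tcp_pos: [550.1, 8.4, 214.8]
tcp_rot: [0.725, 0.688, 0.0, 0.0]
force: [-2.6, 0.9, 5.0]
finger_gap: 13.0
grasp_force: 59.9
```

Contact is at about 8 N, level. Now I rock it in stages.

Request:
{"fn": "jog_arm", "kwargs": {
  "targets": [0,0,-0.01,0,0,0,0,-0.05,0,-0.012,0,0.24,0,0,-0.09,0,-0.013,0,0.48,0,0,-0.135,0,-0.014,0,0.72,0,0,-0.18,0,-0.015,0,0.955,0,0,-0.225,0,-0.016,0,1.2,0,0,-0.27,0,-0.018,0,1.43,0,0,-0.27,0,-0.018,0,1.43,0,0]
}}

```text
clock: 21.8
tcp_pos: [548.9, -8.4, 214.0]
tcp_rot: [0.724, 0.686, 0.054, -0.052]
force: [0.1, -0.1, -0.9]
finger_gap: 13.5
grasp_force: 59.1
```

Request:
{"fn": "jog_arm", "kwargs": {
  "targets": [-0.055,0,-0.01,0,0.29,0,0,-0.11,0,-0.02,0,0.58,0,0,-0.163,0,-0.031,0,0.86,0,0,-0.22,0,-0.042,0,1.15,0,0,-0.275,0,-0.054,0,1.43,0,0,-0.327,0,-0.064,0,1.7,0,0,-0.327,0,-0.064,0,1.7,0,0,-0.327,0,-0.064,0,1.7,0,0]
}}

```text
clock: 22.8
tcp_pos: [548.2, -28.4, 215.6]
tcp_rot: [0.716, 0.679, 0.118, -0.112]
force: [-0.2, -1.8, -1.4]
finger_gap: 13.3
grasp_force: 59.2
```

```bash
python3 - <<'E'
from h import *
o=env.get_obs();R=Ro.from_quat(o['tcp_rot']).as_matrix();plan();print('tilt',np.arctan2(R[2,0],-R[2,2]),'side',R[2,1])
E
```

```text
tcp [548.2 -28.4 215.6] xyaw 87.0 t 22.8 gap 13.3 F [-0.2 -1.8 -1.4]
tilt 0.3264612333836126 side 0.0007022041216219743
```

Request:
{"fn": "jog_arm", "kwargs": {
  "targets": [0,0,0.008,0,0,0,0,0,0,0.012,0,0,0,0,0,0,0.012,0,0,0,0,0,0,0.012,0,0,0,0,0,0,0.012,0,0,0,0,0,0,0.012,0,0,0,0,0,0,0.012,0,0,0,0,0,0,0.012,0,0,0,0]
}}

```text
clock: 23.8
tcp_pos: [548.4, -27.6, 215.4]
tcp_rot: [0.716, 0.679, 0.119, -0.112]
force: [-1.2, -3.8, 5.1]
finger_gap: 13.0
grasp_force: 60.1
```

```bash
python3 - <<'E'
from h import *
fs=[]
s=grab('scene','s8.png');np.save('s8',s,allow_pickle=True)
fs=[]
for _ in range(6): grab('top');fs.append(env.get_obs()['force'])
print(np.round(np.mean(fs,0),2),np.round(np.std(fs,0),2))
o=env.get_obs();R=Ro.from_quat(o['tcp_rot']).as_matrix();print('tilt',np.arctan2(R[2,0],-R[2,2]))
c=o['tcp_pos']+R@[0,12,50];u,v=proj(s,c).astype(int)
i=cv2.cvtColor(s['pixels'],cv2.COLOR_RGB2BGR)
a=cv2.resize(i[v-30:v+30,u-40:u+40],(800,600),interpolation=cv2.INTER_CUBIC)
a[:180,560:]=cv2.resize(i[245:345,370:503],(240,180))
cv2.imwrite('pics/s8c.png',a);print(u-40,v-30)
E
```

```text
[-1.2  -3.98  5.41] [0.43 0.68 0.43]
tilt 0.32777882887921206
238 217
```

View pics/s8c.png

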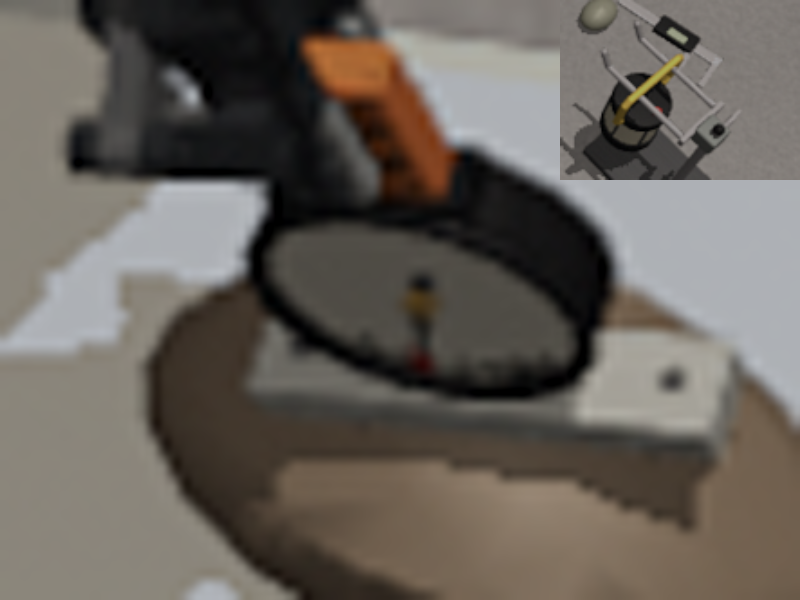

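The needle runs from the hub at (420,300) towards (425,345), and the red band sits at its tip at (421,362). The lantern still hangs in the inset. One numeric check of band against plumb.

```bash
python3 - <<'E'
from h import *
s=np.load('s8.npy',allow_pickle=True).item()
o=env.get_obs();R=Ro.from_quat(o['tcp_rot']).as_matrix();p=o['tcp_pos']
I=s['pixels'].astype(float);hub=(238+420.5/10-.5,217+301/10-.5)
red=np.clip(I[...,0]-np.maximum(I[...,1],I[...,2])-20,0,None);k=np.zeros_like(red);k[250:257,276:285]=red[250:257,276:285]
v,u=np.mgrid[:420,:560];rr=((u*k).sum()/k.sum(),(v*k).sum()/k.sum())
dk=np.clip(110-I.max(2),0,None);q=np.zeros_like(dk);q[249:252,278:284]=dk[249:252,278:284];q-= (q>0)*0
print('red',rr,'hub',hub)
for r in range(248,255): print(r,I[r,276:286].max(1).astype(int),(I[r,276:286,0]-I[r,276:286,1]).astype(int))
piv=p+R@[0,13,51.5];a=proj(s,piv)
for m in(.27,.30,.328,.36,.39):
    t=o and np.arctan2(R[2,0],-R[2,2]);d=34*(-np.sin(m)*R[:,0]+np.cos(m)*R[:,2])
    print('mark',m,proj(s,piv+d)-a)
print('plumb',proj(s,piv+[0,0,-34])-a,'meas red',np.array(rr)-hub,'hub pred',a)
E
```

```text
red (np.float64(279.75), np.float64(252.79166666666666)) hub (279.55, 246.6)
248 [80 79 71 52 55 76 78 79 79 79] [ 3  4  5  9 11  8  3  3  3  3]
249 [79 80 74 46 35 70 81 79 79 79] [3 3 3 3 3 4 4 2 3 3]
250 [81 81 80 60 39 78 80 79 79 79] [4 3 3 2 1 3 3 3 3 3]
251 [75 78 73 63 44 83 80 80 80 80] [ 3  3  6 11  1  3  3  4  3  3]
252 [43 55 54 59 50 72 82 76 72 82] [ 2  2  8 22 23  7  3  3  3  3]
253 [21 26 29 37 45 61 69 62 56 65] [ 0  1  6 24 35 15  2  2  3  2]
254 [22 10 15 22 28 35 41 37 33 47] [ 1  0  1  5 12  8  1  1  1  2]
mark 0.27 [0.9191013  6.79901081]
mark 0.3 [0.5044111  6.70264207]
mark 0.328 [0.11707035 6.6074093 ]
mark 0.36 [-0.32558532  6.49241289]
mark 0.39 [-0.74019795  6.37873249]
plumb [0.12408344 6.59570299] meas red [0.2        6.19166667] hub pred [279.06665754 248.69015893]
```

```bash
python3 -c "
from h import *
print(env.get_obs()['clock'],env.close_job())"
```

```text
the job is handed in; nothing more can be done
24.15 None
```

The job is handed in at 24.2 s: the lantern hangs free on both prongs and the gauge is held on the stone at about 8 N, tilted 0.328 rad. The red band measures 0.32–0.33 rad, so the needle is inside it; the judge's verdict was not shown.

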